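# Wedge up the rocking inspection microscope

### The arm

A 6-joint arm with a two-finger parallel gripper is mounted at the origin on the work surface. World frame = base frame: x ahead of the robot, y to its left, z up, the work surface at z = 0. Lengths are in mm, angles in rad, forces in N, time in s.
With the tool pointing down it reaches from about 375 to 750 mm from the base axis. Payload 9 kg.
Tool frame: the origin (TCP) lies on the mounting face of the last link; the fingertips stand 173 mm ahead of it and the grasp point (between the pads) lies 155 mm ahead of it; z points along the fingers, y is the line along which they close (so a half turn about z gives the same grasp; the last joint's range is limited). The gripper opens to 85 mm and grips with 20 to 120 N. Pads are 22 mm wide; open, the fingers measure 114 mm over their backs; the gripper's body (76 mm by 85 mm) begins 54 mm behind the grasp point. The pads swing forward as they close: fully open they stand 13 mm farther back than shut.
Start: joints at [-1.565, 0.104, 0.097, 1.564, 0, 1.353], TCP at [133.169, -585.05, 404.731] pointing down, gripper open.
Joint ranges: [-2.99, 2.99], [-0.84, 1.86], [-1.1, 1.16], [-1.84, 2.11], [-1.51, 1.56], [-3.14, 3.14]. Speed limits (rad/s): [2.22, 2.22, 2.57, 3.14, 3.14, 3.14].

### API

Orientations are given as a unit quaternion [x, y, z, w].
In Python, from bench import monitor, snapshot, calibration, bot gives the robot as it stands. The module is installed in compiled form; this text tells all that it offers.
- The arm moves only by the tool drive_tool, never from a script. Its argument "steps" is a list of rows, each a list of 3 entries, a list of its own where there are three numbers: the shift along the tool's x, y, z in mm, then the turn about the tool's z in degrees, then the finger opening in mm, from 0 to 85.4. In form: [[[tx, ty, tz], roll, gripper], ...]. A call has 1 to 20 rows; each row shifts and turns the commanded pose from where the row before left it, along the tool's axes as they then stand; what a row does not reach is not made up. A row lasts 1/8 s, in which the tool goes at most 62.5 mm and 10.7 degrees, less where a joint would pass 70% of its speed; a pose out of reach is approached as far as the arm can. A call with a gripper value outside its range is refused whole. The fingers move at their own pace and stop on an object; "squeeze" is the grip in N (left out, the last holds). Time passes only in rows, so rows that do not move let the fingers close. It gives the time, the measured TCP pose, the force, the opening and the grip force at its end, in the units of the state.
- monitor.get_obs(): the state, without advancing time (a new reading comes with each control period).
- snapshot(name): name is "scene" or "top" or "wrist"; returns (picture, depth): 384x512x3 uint8, red, green, blue; 384x512 float32, mm along the optical axis (not along the pixel's ray), 0 where there is no reading.
- calibration(name): a dict with "fov_y" (degrees; the focal length in pixels is half the picture's height over the tangent of half this angle, whatever the lens; pixels are square), "cx", "cy" (the principal point, pixels), "position" and "attitude" of the camera in the world. Camera axes: x right, y up, looking along -z (the intrinsics and any distortion apply to the point x, -y, -z); pixel columns grow to the right and rows downward; lengths in mm; the calibration is good to about 2 mm. The wrist camera is an equidistant fisheye: a pixel r from the principal point sees the ray r / f radians off the axis. A picture is of the moment at which its call begins: read the wrist's pose just before it. calibration takes no time and is no camera call; for the wrist camera it gives the pose at the moment of the call.
- bot.finish_job(): hands the job in; it is judged then, once.
The state is a dict: "clock": time; "q": joint angles; "qvel": joint speeds; "effort": joint torques, N m; "ee_pos": TCP position; "tool_rot": TCP orientation; "force": force on the tool from outside, world axes, zero at the start; "moment": the same for the moment, N m; "finger_gap": finger opening in mm; "gripper_force": force on a finger pad.
Only numpy, scipy, OpenCV 4.12 (cv2) and the standard library are available. Lean on these libraries where they do the work, as an engineer would, in place of code of your own. Each camera call takes 0.05 s, during which the arm holds its last target. There are 200 camera calls.

### The job

The inspection microscope rocks because the levelling foot at the near left corner of its base plate has lost its pad and ends above the bench: with the fingertips push the wooden wedge, which lies beside the stand with its thin end towards that bare foot, along the bench and under the foot until it is snug and the stand no longer rocks, without driving on so that it jacks up or drags the stand. Then press down firmly (about 10 N) on the top of the base plate right above that foot, to check that the corner no longer gives, and move clear. The wedge is only pushed, never picked up; do not shove the stand along or disturb the other things on the bench.

Things in the scene. Friction and masses are not known exactly. Their poses are not given: they have to be found in the camera images.
- stand: digital inspection microscope, loose, 2 to 3 kg. Origin: bench level under the centre of its base plate; z up, column at the back (+x). Four levelling feet at x = +-85, y = +-110 mm: three end in swivelling rubber pads 30 mm across that rest on the bench, the one at (-x, +y) is bare. It rests level on the three; more than about 3 N pressed on the bare corner tips it, by up to 0.075 rad.
- plate (a point): centre of the top of the stand's grey base plate, axes as the stand's: 210 mm along x, 260 mm along y, 12 mm thick, top 38 mm and underside 26 mm above the bench.
- tube (a point): lower end of the microscope tube, 124 mm above the bench over the plate's centre: black tube 48 mm thick going up; on it a tilted screen 112 mm wide (y), x from -30 to 40 mm, up to 290 mm high; behind it a steel column 22 mm thick at x = 78 mm, 300 mm high. Keep clear.
- bare_foot (a point): lowest point of the bare foot of the stand: steel ball end 12 mm across, 10 mm above the bench while the stand is level; in the stand's frame at x = -85, y = +110, z = 10 mm, 20 mm in from both plate edges. Axes as the stand's.
- corner_top (a point): point on the plate's top straight above the bare foot, 38 mm above the bench: where to press. A small dark screw end lies flush there; otherwise the plate is flat.
- wedge: wooden wedge 110 mm long (its x), 40 mm wide (y), 45 g: 2 mm thick at the thin edge (x = -55), rising evenly to 22 mm at the thick end (x = +55), where it is pushed. Flat on the bench left (+y) of the stand, thin end to the stand. Origin: centre of its underside. It just fills the gap at x = -11 mm. Slides under 1 N; at the foot the push rises past 5 N; 8 to 17 N jacks and drags the stand.
- spool: spool of red wire, 62 mm across, 52 mm high, standing on the side of the wedge away from the robot; to be left alone. Origin: centre of its underside.
- offcut: flat wooden offcut 75 x 45 x 18 mm (even thickness, not a wedge), lying on the robot's side of the wedge; to be left alone. Origin: centre of its underside.
- screwdriver: screwdriver lying in front of the stand; to be left alone.
- junction_box: grey plastic junction box 114 x 154 x 69 mm, right of the stand; to be left alone. Origin: centre of its underside.
- bottle: white plastic bottle 72 mm across, 190 mm high, right of the stand; to be left alone. Origin: centre of its underside.
- small_spool: spool of black wire, 54 mm across, 44 mm high, farther left; to be left alone. Origin: centre of its underside.
- coupling: black plastic pipe coupling, an upright ring 72 mm across, 65 mm high, farther left; to be left alone. Origin: centre of its underside.
- marker: black marker pen 140 mm long, 14 mm thick, lying left of the wedge; to be left alone.
Not all that is in view belongs to the job. Leave any red or yellow look-alike of the wedge alone.

How it is judged (in metres and radians):
On the way, in this order (a step that is already met when the one before it is completed fails the run):
1. the wedge lies under the bare foot, within 1.5 mm of filling the gap (x of bare_foot in the frame of wedge above -0.02 m and y of bare_foot in the frame of wedge between -0.018 and 0.018 m), for 0.2 s.
2. the fingers, clear of the wedge, press the plate with more than 5 N above the bare foot; the foot bears on the wedge and the stand stays level within 0.010 rad (contact force between the fingers and stand above 5 N and horizontal distance between the grasp point and corner_top below 0.04 m and contact force between the fingers and wedge below 0.3 N and contact force between wedge and stand above 1.5 N and angle between stand's own z axis and vertical below 0.01 rad), for 0.2 s.
At the end, for the whole second after the job is handed in: the wedge lies flat under the bare foot, the foot within 18 mm of the wedge's centre line and where the wedge is at least 8.4 mm thick; the stand is level within 0.008 rad, less than 15 mm from where it stood, and everything is at rest (all of step 1 and angle between stand's own z axis and vertical below 0.008 rad and angle between wedge's own z axis and vertical below 0.03 rad and distance of stand from where it was at the start of the episode below 0.015 m and linear speed of each of stand, wedge below 0.01 m/s); the robot touches nothing.
It fails at once if the wedge is lifted off the bench by more than 8 mm (height (world z) of wedge above 0.008 m).
It fails at once if the stand is shoved 25 mm or more (distance of stand from where it was at the start of the episode above 0.025 m).
It fails at once if the stand is tipped beyond its rocking (0.13 rad) (angle between stand's own z axis and vertical above 0.13 rad).
It fails at once if another thing on the bench is moved by more than 20 mm (distance of any of spool, offcut, screwdriver, junction_box, bottle, small_spool, coupling, marker from where it was at the start of the episode above 0.02 m).
It also fails if it takes over 51 s, if anything falls off the work surface, if the arm or the gripper's body presses on something with over 40 N, if the wrist force passes 120 N, or if a joint passes its speed limit or range.

## Working session

There is one attempt and no reset: what is moved stays moved. The work goes in short steps, Python scripts to look and compute and a tool call to move; the robot and the scene stay as the last step left them, time stands still between calls to the robot, and variables do not carry over. Pictures are saved under pics/ and viewed, at most 10 in all, crops included, and the job is handed in when it is done.

Besides the shell and the picture viewer there is one more tool, called after "Request:" as name(argument=value, ...) on one line, values as JSON. drive_tool: Moves the arm, as the interface text tells. Its arguments: {"type":"object","properties":{"steps":{"type":"array"},"squeeze":{"type":"number"}},"required":["steps"]}

```bash
mkdir -p pics; cat > h.py <<'E'
import numpy as np,cv2
from scipy.spatial.transform import Rotation as R
from bench import monitor,snapshot,calibration,bot
def rot(a):
    a=np.array(a,float); return a if a.shape==(3,3) else R.from_quat(a).as_matrix()
def world(c,u,v,z=None,depth=None,H=384):
    f=H/2/np.tan(np.radians(c['fov_y'])/2)
    d=np.stack([(np.asarray(u,float)-c['cx'])/f,-(np.asarray(v,float)-c['cy'])/f,-np.ones(np.shape(u))],-1)
    p=np.array(c['position']);w=d@rot(c['attitude']).T
    s=(z-p[2])/w[...,2] if depth is None else np.asarray(depth)
    return p+w*s[...,None]
def proj(c,P,H=384):
    f=H/2/np.tan(np.radians(c['fov_y'])/2)
    q=(np.asarray(P,float)-np.array(c['position']))@rot(c['attitude'])
    return np.stack([c['cx']+f*q[...,0]/-q[...,2],c['cy']+f*q[...,1]/q[...,2]],-1)
E
python3 - <<'E'
from h import *
o=monitor.get_obs();print(o)
for n in('scene','top'):
    print(calibration(n)); p,d=snapshot(n); np.savez('pics/'+n,p=p,d=d)
    cv2.imwrite(f'pics/{n}.png',cv2.resize(p[...,::-1],(800,600),interpolation=cv2.INTER_CUBIC))
E
```

```text
{'clock': 0.0, 'q': array([-1.56471000e+00,  1.04701608e-01,  9.64087835e-02,  1.56389863e+00,
       -1.13706601e-05,  1.35311580e+00]), 'qvel': array([-0.00152178, -0.00153623, -0.00222992, -0.00161576, -0.00026093,
       -0.0008859 ]), 'effort': array([ 4.79477909e-03, -5.56927693e+01,  5.03653944e+01,  1.65714958e-02,
       -6.40907137e-05,  2.48993513e-05]), 'ee_pos': array([ 133.16094562, -584.91380644,  403.8875232 ]), 'tool_rot': array([ 9.93747333e-01,  1.11650128e-01,  6.80092456e-05, -6.94265362e-04]), 'force': array([ 0.63389375,  0.69295377, -1.09312533]), 'moment': array([-0.00043435,  0.02782738,  0.03130611]), 'gripper_force': 0.0, 'finger_gap': 85.28178727751875}
{'fov_y': 49.70492884371331, 'cx': 250.49289531628924, 'cy': 188.83610247843814, 'position': array([ 839.95591552,  615.36487691, 1078.55306476]), 'attitude': array([0.07744909, 0.29930124, 0.92399767, 0.22505269])}
{'fov_y': 50.414425010109525, 'cx': 254.28578111000357, 'cy': 191.86251166241092, 'position': array([ 291.79479694,  -22.79990325, 1360.50484606]), 'attitude': array([-0.06936348,  0.06491822,  0.71204233, -0.69567956])}
```

View pics/scene.png

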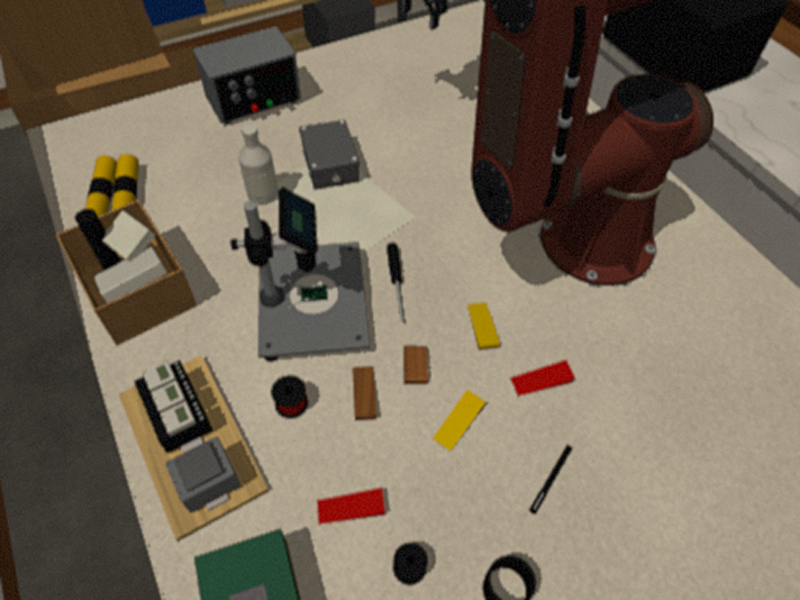

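View pics/top.png

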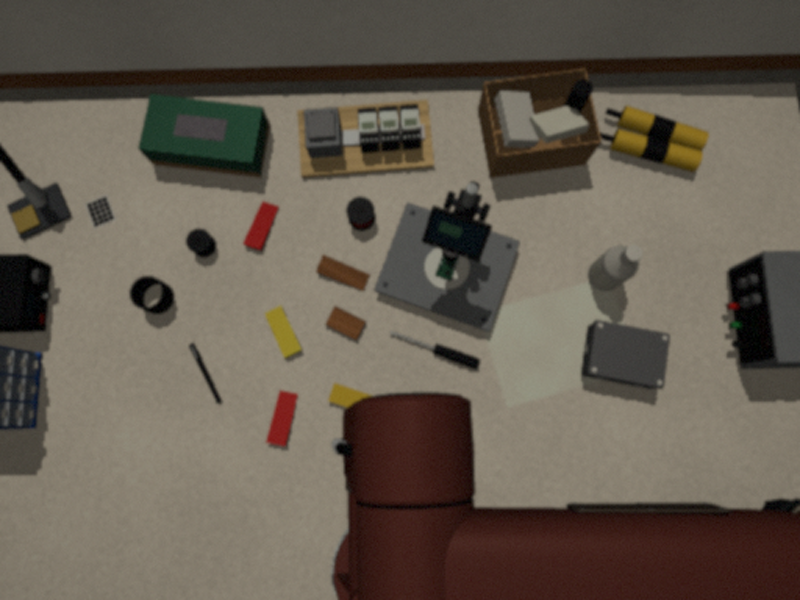

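The scene view shows two brown wooden pieces: a long one at (364,392) px and a short one at (416,364). In the top view they're at (343,272) and (346,322). The long one lies with its end towards the plate's near-left corner (376,290 in top), between the spool and the offcut, so it is the wedge. The short one is the offcut, and the red and yellow bars are look-alikes. Next I'll measure and take a confirming crop.

```bash
cat > m.py <<'E'
from h import *
for n in('scene','top'):
    z=np.load(f'pics/{n}.npz');p,d=z['p'],z['d'];c=calibration(n)
    hsv=cv2.cvtColor(p,cv2.COLOR_RGB2HSV)
    m=cv2.inRange(hsv,(3,90,40),(16,215,190))
    k,l,s,ce=cv2.connectedComponentsWithStats(m)
    for i in range(1,k):
        if 150<s[i,4]<1500:
            x,y=ce[i]; ct,_=cv2.findContours((l==i).astype('uint8'),0,1)
            b=cv2.boxPoints(cv2.minAreaRect(ct[0]))
            print(n,s[i],ce[i].round(1),world(c,x,y,z=10).round(0),'\n',world(c,b[:,0],b[:,1],z=10)[:,:2].round(0).tolist())
z=np.load('pics/top.npz');c=calibration('top')
P=np.array([(411,205),(518,240),(487,332),(376,290)])/1.5625
print(world(c,P[:,0],P[:,1],z=38).round(0))
# grey plate via depth: points with height 32..44
v,u=np.mgrid[:384,:512];W=world(c,u,v,depth=z['d'])
m=((abs(W[...,2]-38)<7)&(z['d']>0)).astype('uint8');m[:,:225]*=1
k,l,s,ce=cv2.connectedComponentsWithStats(m)
for i in range(1,k):
    if s[i,4]>1500:
        ct,_=cv2.findContours((l==i).astype('uint8'),0,1);ct=max(ct,key=cv2.contourArea);b=cv2.boxPoints(cv2.minAreaRect(ct))
        print(s[i],(b*1.5625).round().tolist(),world(c,b[:,0],b[:,1],z=38).round(0).tolist())
a=z['p'][115:230,190:345];cv2.imwrite('pics/crop.png',cv2.resize(a[...,::-1],None,fx=5,fy=5,interpolation=cv2.INTER_CUBIC))
E
python3 m.py
```

```text
scene [305   0  20  76 279] [310.3  36.4] [-139. -679.   10.] 
 [[26.0, -472.0], [-299.0, -928.0], [-357.0, -883.0], [-24.0, -436.0]]
scene [493  11  19  25 280] [503.6  22.3] [-982. -373.   10.] 
 [[-930.0, -397.0], [-1048.0, -456.0], [-1045.0, -340.0], [-931.0, -286.0]]
scene [258 221  16  25 359] [265.8 232.9] [507.  95.  10.] 
 [[508.0, 47.0], [468.0, 68.0], [508.0, 139.0], [547.0, 119.0]]
scene [226 235  16  33 454] [232.8 251.2] [620. 104.  10.] 
 [[619.0, 45.0], [580.0, 61.0], [621.0, 158.0], [658.0, 143.0]]
scene [  0 311  13  73 365] [  4.1 356.1] [1245.  104.   10.] 
 [[1261.0, -26.0], [1236.0, -18.0], [1236.0, 177.0], [1258.0, 170.0]]
top [203 164  33  22 368] [218.8 174.5] [615. 102.  10.] 
 [[618.0, 160.0], [656.0, 145.0], [612.0, 44.0], [574.0, 59.0]]
top [209 197  25  21 297] [220.9 206.7] [504.  96.  10.] 
 [[503.0, 140.0], [542.0, 120.0], [506.0, 53.0], [467.0, 73.0]]
[[ 756.  -52.   38.]
 [ 671. -279.   38.]
 [ 473. -203.   38.]
 [ 569.   27.   38.]]
[ 240  129   93   83 3721] [[373.0, 290.0], [405.0, 199.0], [521.0, 240.0], [489.0, 331.0]] [[569.0, 34.0, 38.0], [769.0, -39.0, 38.0], [670.0, -285.0, 38.0], [476.0, -207.0, 38.0]]
```

View pics/crop.png

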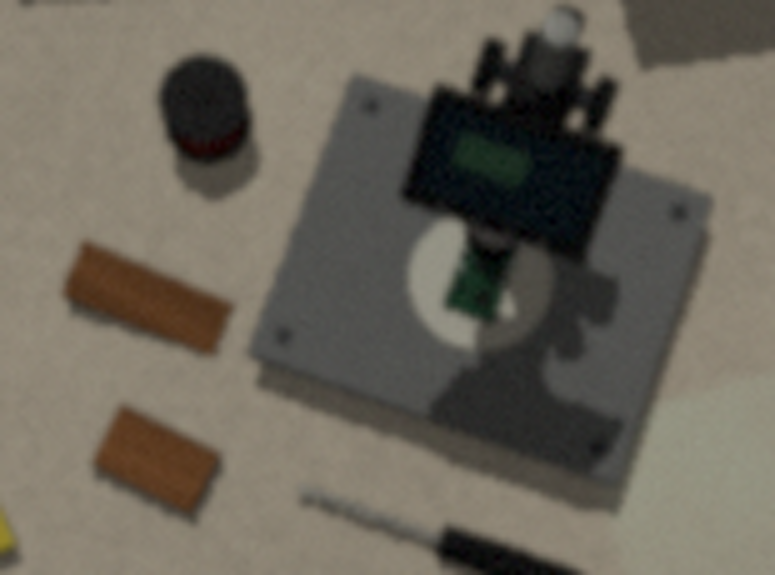

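The crop confirms it: wedge at (148,297), with its right, thin end facing the plate corner that has the screw at (283,336). The spool is at (205,105) and the offcut at (157,460). The four screws on the plate give the stand's pose.

```bash
cat > g.py <<'E'
from h import *
c=calibration('top')
S=np.array([(283,336),(371,106),(679,212),(598,447)])/5+[190,115]-0.4
w=world(c,S[:,0],S[:,1],z=38);print(w.round(1).tolist())
loc=np.array([(-85,110),(85,110),(85,-110),(-85,-110)],float)
A=w[:,:2]-w[:,:2].mean(0);B=loc
th=np.arctan2((B[:,0]*A[:,1]-B[:,1]*A[:,0]).sum(),(A*B).sum());Rm=np.array([[np.cos(th),-np.sin(th)],[np.sin(th),np.cos(th)]])
ctr=w[:,:2].mean(0);fit=ctr+loc@Rm.T
print('yaw',th,ctr.round(1),'foot',fit[0].round(1),'resid',(fit-w[:,:2]).round(1).tolist())
# wedge: both views box corners at estimated top-surface heights
for n,uv in(('top',None),('scene',None)):
    z=np.load(f'pics/{n}.npz');c=calibration(n);hsv=cv2.cvtColor(z['p'],cv2.COLOR_RGB2HSV)
    m=cv2.inRange(hsv,(3,90,40),(16,215,190));k,l,s,ce=cv2.connectedComponentsWithStats(m)
    t=(218,174) if n=='top' else (232,251)
    i=l[t[1],t[0]];ct,_=cv2.findContours((l==i).astype('uint8'),0,1);b=cv2.boxPoints(cv2.minAreaRect(ct[0]))
    W=world(c,b[:,0],b[:,1],z=10);W=np.where((W[:,1]>100)[:,None],world(c,b[:,0],b[:,1],z=22.),world(c,b[:,0],b[:,1],z=2.))
    k=W[:,1]>100;a,e=W[k].mean(0),W[~k].mean(0);d=(e-a)[:2]
    print(n,'thick',a.round(1),'thin',e.round(1),'len',np.hypot(*d).round(1),'dir deg',np.degrees(np.arctan2(d[1],d[0])).round(1),'width',np.linalg.norm(W[k][0]-W[k][1]).round(1))
    f=fit[0]-a[:2];u=d/np.hypot(*d);print(' foot ahead of thick',f@u,'lateral(left+)',u[0]*f[1]-u[1]*f[0], 'dir to foot',np.degrees(np.arctan2(f[1],f[0])))
E
python3 g.py
```

```text
[[581.1, 8.7, 38.0], [739.3, -53.9, 38.0], [659.7, -258.3, 38.0], [501.6, -196.5, 38.0]]
yaw -0.37213622101036575 [ 620.4 -125. ] foot [581.2   8.4] resid [[0.1, -0.3], [0.4, 0.5], [-0.1, -0.1], [-0.4, -0.1]]
top thick [634.2 151.   22. ] thin [594.8  51.7   2. ] len 106.8 dir deg -111.6 width 40.3
 foot ahead of thick 152.05687864062236 lateral(left+) 3.2939236829340572 dir to foot -110.36190984118701
scene thick [641.6 156.1  22. ] thin [597.8  48.9   2. ] len 115.8 dir deg -112.3 width 39.0
 foot ahead of thick 159.55979492809337 lateral(left+) 0.048532487869493934 dir to foot -112.24278023036835
```

Request:
drive_tool(steps=[[[0,0,-20],-9.3,0],[[0,0,-20],-9.3,0],[[0,0,-20],-9.3,0],[[0,0,-20],-9.3,0],[[0,0,-20],-9.3,0],[[0,0,-20],-9.3,0]], squeeze=30)

```text
clock: 0.85
ee_pos: [133.2, -585.0, 524.9]
tool_rot: [0.824, 0.566, 0.0, -0.0]
force: [-0.1, 0.1, -0.3]
finger_gap: 0.3
gripper_force: 0.0
```

Request:
drive_tool(steps=[[[45,10,0],0,0],[[45,10,0],0,0],[[45,10,0],0,0],[[45,10,0],0,0],[[45,10,0],0,0],[[45,10,0],0,0],[[45,10,0],0,0],[[45,10,0],0,0],[[45,10,0],0,0],[[45,10,0],0,0],[[45,10,0],0,0],[[45,10,0],0,0],[[45,10,0],0,0],[[45,10,0],0,0],[[45,10,0],0,0],[[45,10,0],0,0],[[45,10,0],0,0],[[45,10,0],0,0],[[45,10,0],0,0],[[45,10,0],0,0]])

```text
clock: 3.35
ee_pos: [648.1, 181.5, 524.2]
tool_rot: [0.826, 0.564, -0.0, -0.0]
force: [0.9, -0.7, 1.2]
finger_gap: -0.2
gripper_force: 0.0
```

Request:
drive_tool(steps=[[[0,0,50],0,0],[[0,0,50],0,0],[[0,0,50],0,0],[[0,0,40],0,0],[[0,0,0],0,0]])

```text
clock: 3.98
ee_pos: [646.2, 180.0, 330.5]
tool_rot: [0.826, 0.564, -0.003, -0.002]
force: [-0.1, -0.5, 0.1]
finger_gap: 0.2
gripper_force: 0.0
```

```bash
python3 - <<'E'
from h import *
c=calibration('wrist');o=monitor.get_obs();p,d=snapshot('wrist');np.savez('pics/w1',p=p,d=d,pos=c['position'],att=c['attitude'],**{k:c[k] for k in('fov_y','cx','cy')})
print(c,o['ee_pos'],o['tool_rot'],o['force'])
cv2.imwrite('pics/w1.png',cv2.resize(p[...,::-1],(800,600),interpolation=cv2.INTER_CUBIC))
E
```

```text
{'fov_y': 65.70646984690485, 'cx': 257.43775805788323, 'cy': 190.27848604506792, 'position': array([672.38128766, 251.72123707, 299.39896767]), 'attitude': array([-0.15090621,  0.03161945, -0.18288565,  0.97096878])} [646.18666691 180.03195104 330.52483653] [ 0.82597599  0.56369371 -0.00316091 -0.00175421] [-0.1029317  -0.50097305  0.08698115]
```

View pics/w1.png

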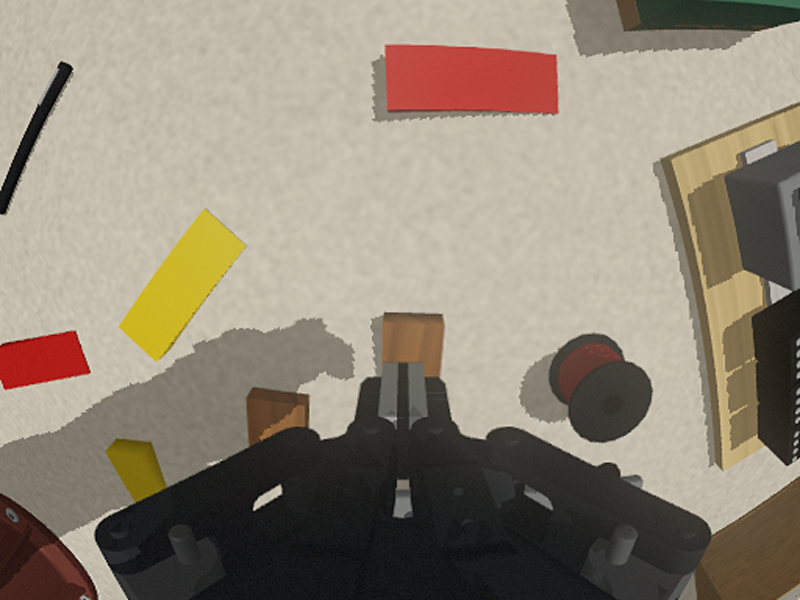

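The wrist view looks back from the +x side of the tool. The wedge's thick end is at (384,313)–(443,316), with the closed fingertips seen above the wedge at (404,365). The spool is at (600,390) and the offcut at (277,410).

```bash
python3 - <<'E'
from h import *
z=np.load('pics/w1.npz')
def fish(u,v,h):
    f=192/np.tan(np.radians(float(z['fov_y']))/2);x=u-z['cx'];y=v-z['cy'];r=np.hypot(x,y);t=r/f
    w=rot(z['att'])@np.array([np.sin(t)*x/r,-np.sin(t)*y/r,-np.cos(t)]);p=z['pos'];return p+w*(h-p[2])/w[2]
foot=np.array([581.2,8.4]);x=np.array([.365,.931]);y=np.array([.931,-.365])
for n,(u,v,h) in dict(a=(384,313,22),b=(443,316,22)).items():
    q=fish(u/1.5625-.2,v/1.5625-.2,h);e=q[:2]-foot;print(n,q.round(1),'along',(e@x).round(1),'across',(e@y).round(1))
o=monitor.get_obs();R_=rot(o['tool_rot']);print('tool x,y,z',R_.T.round(4).tolist())
g=o['ee_pos']+R_[:,2]*155;e=g[:2]-foot;print(g,'along',e@x,'across',e@y,np.degrees(np.arctan2(R_[1,0],R_[0,0])))
E
```

```text
a [623.7 164.5  22. ] along 160.8 across -17.4
b [657.9 149.   22. ] along 158.9 across 20.1
tool x,y,z [[0.3646, 0.9312, -0.0014], [0.9312, -0.3646, -0.0026], [-0.0029, -0.0003, -1.0]]
[646.52809453 179.9971709  178.75694219] along 183.6017206134371 across -1.8125113690863643 68.61952101219607
```

Request:
drive_tool(steps=[[[4,1.5,40],0,0],[[4,1.5,40],0,0],[[0,0,40],0,0],[[0,0,30],0,0],[[0,0,0],0,0],[[0,0,0],0,0]])

```text
clock: 4.78
ee_pos: [654.5, 186.6, 187.9]
tool_rot: [0.826, 0.564, 0.002, 0.001]
force: [-0.2, 0.8, 1.3]
finger_gap: 0.4
gripper_force: 0.0
```

Request:
drive_tool(steps=[[[0,0,4],0,0],[[-4,-1,4],0,0],[[-8,-1,0],0,0],[[-8,0,0],0,0],[[-6,0,0],0,0],[[-6,0,0],0,0],[[-6,0,0],0,0],[[-6,0,0],0,0],[[-6,0,0],0,0]])

```text
clock: 5.9
ee_pos: [633.0, 140.3, 176.7]
tool_rot: [0.826, 0.564, 0.0, 0.0]
force: [-0.1, 0.6, 0.4]
finger_gap: -0.1
gripper_force: 0.3
```

Request:
drive_tool(steps=[[[-6,0,0],0,0],[[-6,0,0],0,0],[[-6,0,0],0,0],[[-6,0,0],0,0],[[-6,0,0],0,0],[[-6,0,0],0,0],[[-4,0,0],0,0],[[-3,0,0],0,0],[[0,0,0],0,0]])

```text
clock: 7.02
ee_pos: [617.3, 100.4, 176.6]
tool_rot: [0.826, 0.564, -0.0, 0.0]
force: [-0.8, -0.0, -0.5]
finger_gap: 0.2
gripper_force: 0.0
```

```bash
python3 - <<'E'
from h import *
print(monitor.get_obs()['ee_pos'],monitor.get_obs()['force'])
p,d=snapshot('scene');c=calibration('scene');np.savez('pics/s2',p=p,d=d)
u,v=proj(c,[590,50,20]);print(u,v)
u,v=int(u),int(v);a=p[v-50:v+50,u-65:u+65];cv2.imwrite('pics/s2.png',cv2.resize(a[...,::-1],None,fx=6,fy=6,interpolation=cv2.INTER_CUBIC))
E
```

```text
[617.33037408 100.41550039 176.6082918 ] [-0.83646766 -0.03502752 -0.52657768]
233.95879344973386 230.75154313075237
```

View pics/s2.png

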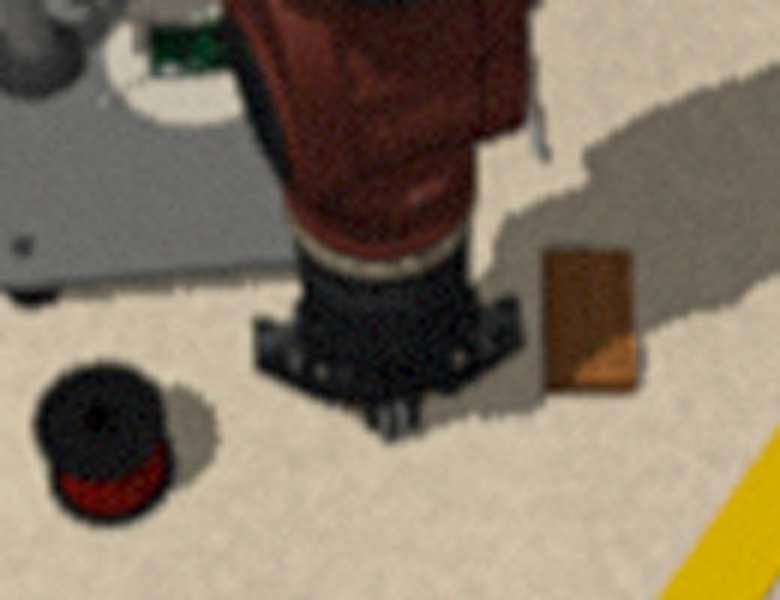

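Request:
drive_tool(steps=[[[-3,0,0],0,0],[[-3,0,0],0,0],[[-3,0,0],0,0],[[-2,0,0],0,0],[[-2,0,0],0,0],[[0,0,0],0,0]])

```text
clock: 7.82
ee_pos: [612.6, 88.3, 176.6]
tool_rot: [0.826, 0.564, -0.0, 0.0]
force: [-0.5, 0.4, 0.7]
finger_gap: 0.1
gripper_force: 0.0
```

Request:
drive_tool(steps=[[[-1,0,0],0,0],[[-1,0,0],0,0],[[-1,0,0],0,0]])

```text
clock: 8.2
ee_pos: [611.6, 85.7, 176.7]
tool_rot: [0.826, 0.564, 0.0, 0.0]
force: [0.7, 0.3, -0.1]
finger_gap: -0.1
gripper_force: 0.2
```

Request:
drive_tool(steps=[[[-1,0,0],0,0],[[-1,0,0],0,0],[[-1,0,0],0,0]])

```text
clock: 8.57
ee_pos: [610.5, 82.9, 176.7]
tool_rot: [0.826, 0.564, 0.0, -0.0]
force: [0.9, 1.4, -0.3]
finger_gap: -0.1
gripper_force: 1.1
```

Request:
drive_tool(steps=[[[-1,0,0],0,0]])

```text
clock: 8.7
ee_pos: [610.2, 82.1, 176.7]
tool_rot: [0.826, 0.564, 0.0, -0.0]
force: [1.2, 3.2, -0.4]
finger_gap: 0.0
gripper_force: 1.8
```

Request:
drive_tool(steps=[[[-1,0,0],0,0]])

```text
clock: 8.82
ee_pos: [609.8, 81.3, 176.7]
tool_rot: [0.826, 0.564, 0.0, -0.0]
force: [1.5, 3.7, -0.7]
finger_gap: -0.0
gripper_force: 2.5
```

Request:
drive_tool(steps=[[[-1,0,0],0,0]])

```text
clock: 8.95
ee_pos: [609.5, 80.5, 176.7]
tool_rot: [0.826, 0.564, 0.001, -0.0]
force: [2.5, 6.3, -1.1]
finger_gap: 0.1
gripper_force: 3.3
```

Request:
drive_tool(steps=[[[0,0,0],0,0]])

```text
clock: 9.07
ee_pos: [609.5, 80.4, 176.7]
tool_rot: [0.826, 0.564, 0.0, -0.0]
force: [1.5, 5.4, -0.0]
finger_gap: -0.2
gripper_force: 2.5
```

Request:
drive_tool(steps=[[[6,0,0],0,0],[[14,0,0],0,0],[[20,0,0],0,0],[[0,0,-40],0,0],[[0,0,-50],0,0],[[0,0,0],0,0]])

```text
clock: 9.82
ee_pos: [626.0, 118.6, 271.8]
tool_rot: [0.826, 0.564, 0.003, 0.002]
force: [0.5, 0.4, 0.0]
finger_gap: -0.3
gripper_force: 0.0
```

```bash
python3 - <<'E'
from h import *
print(monitor.get_obs()['ee_pos'],monitor.get_obs()['force'])
p,d=snapshot('scene');c=calibration('scene')
a=p[150:270,140:300];cv2.imwrite('pics/s3.png',cv2.resize(a[...,::-1],None,fx=5,fy=5,interpolation=cv2.INTER_CUBIC))
c=calibration('top');p,d=snapshot('top');a=p[115:230,190:345];cv2.imwrite('pics/t3.png',cv2.resize(a[...,::-1],None,fx=5,fy=5,interpolation=cv2.INTER_CUBIC))
E
```

```text
[625.95166073 118.59035557 271.79994426] [0.53916816 0.35758345 0.03475398]
```

View pics/s3.png

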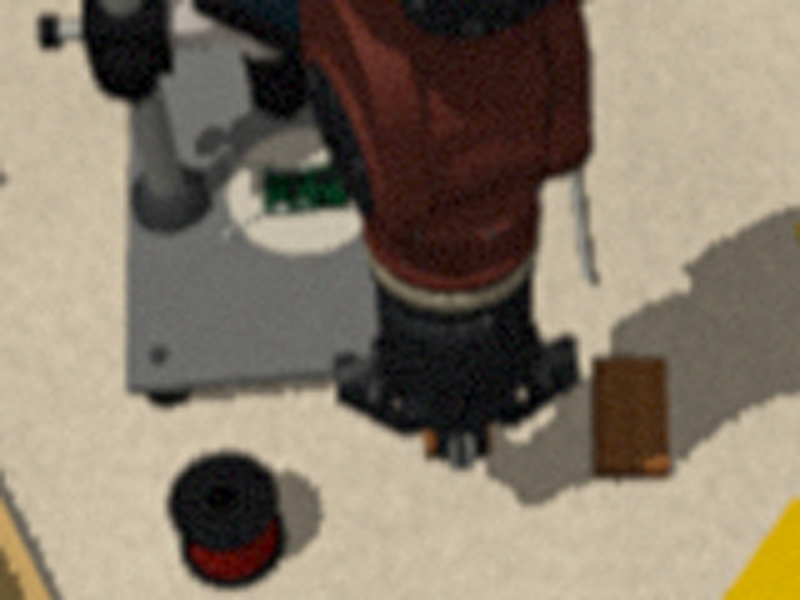

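Request:
drive_tool(steps=[[[-28,-2,0],0,0],[[-28,-2,0],0,0],[[-28,-2,0],0,0],[[-28,-2.5,0],0,0],[[0,0,0],0,0],[[0,0,0],0,0]])

```text
clock: 10.68
ee_pos: [575.2, 16.7, 265.7]
tool_rot: [0.826, 0.564, -0.0, -0.001]
force: [-0.1, 0.6, 0.2]
finger_gap: 0.2
gripper_force: 0.0
```

Request:
drive_tool(steps=[[[0,0,20],0,0],[[0,0,20],0,0],[[0,0,10],0,0],[[0,0,0],0,0],[[0,0,0],0,0]])

```text
clock: 11.3
ee_pos: [575.5, 16.1, 217.2]
tool_rot: [0.826, 0.564, 0.0, 0.0]
force: [0.1, 0.2, 0.0]
finger_gap: 0.2
gripper_force: 0.0
```

Request:
drive_tool(steps=[[[0,0,2],0,0],[[0,0,2],0,0],[[0,0,1],0,0],[[0,0,0],0,0]])

```text
clock: 11.8
ee_pos: [575.2, 16.2, 211.6]
tool_rot: [0.826, 0.564, -0.0, -0.0]
force: [-0.4, -0.5, 0.5]
finger_gap: 0.0
gripper_force: 0.0
```

Request:
drive_tool(steps=[[[0,0,0.7],0,0]])

```text
clock: 11.92
ee_pos: [575.3, 16.2, 211.1]
tool_rot: [0.826, 0.564, 0.0, 0.0]
force: [-1.5, -0.3, 3.6]
finger_gap: -0.1
gripper_force: 2.1
```

Request:
drive_tool(steps=[[[0,0,0.5],0,0]])

```text
clock: 12.05
ee_pos: [575.3, 16.2, 211.0]
tool_rot: [0.826, 0.564, 0.0, 0.0]
force: [-1.9, 0.7, 7.2]
finger_gap: 0.1
gripper_force: 3.6
```

Contact is stiff and the corner isn't giving. I'll bring the force up to about 10 N and hold.

Request:
drive_tool(steps=[[[0,0,0.4],0,0],[[0,0,0],0,0],[[0,0,0],0,0],[[0,0,0],0,0]])

```text
clock: 12.55
ee_pos: [575.3, 16.2, 211.0]
tool_rot: [0.826, 0.564, 0.0, 0.0]
force: [-4.9, -0.3, 7.1]
finger_gap: 0.1
gripper_force: 3.9
```

Request:
drive_tool(steps=[[[0,0,0.5],0,0],[[0,0,0],0,0],[[0,0,0],0,0],[[0,0,0],0,0]])

```text
clock: 13.05
ee_pos: [575.3, 16.2, 210.8]
tool_rot: [0.826, 0.564, 0.0, 0.0]
force: [-5.0, 1.7, 11.7]
finger_gap: -0.1
gripper_force: 5.7
```

Pressed at 11.7 N with under 0.3 mm of give. Now lift clear and check.

Request:
drive_tool(steps=[[[0,0,-5],0,0],[[0,0,-20],0,0],[[0,0,-30],0,0],[[40,-20,-30],0,0],[[40,-40,-30],0,0],[[40,-40,-20],0,0],[[30,-40,0],0,0],[[0,-40,0],0,0],[[0,0,0],0,0]])

```text
clock: 14.18
ee_pos: [461.1, 221.6, 345.3]
tool_rot: [0.825, 0.565, 0.0, 0.0]
force: [0.1, -0.6, -0.1]
finger_gap: 0.1
gripper_force: 0.0
```

```bash
python3 - <<'E'
from h import *
print(monitor.get_obs()['ee_pos'],monitor.get_obs()['force'])
p,d=snapshot('scene');a=p[150:270,140:300];A=cv2.resize(a[...,::-1],(400,300),interpolation=cv2.INTER_CUBIC)
p,d=snapshot('top');a=p[115:235,190:350];B=cv2.resize(a[...,::-1],(400,300),interpolation=cv2.INTER_CUBIC)
cv2.imwrite('pics/end.png',np.hstack([A,B]))
E
```

```text
[461.05503862 221.55411072 345.28364846] [ 0.102419   -0.62850584 -0.05915915]
```

View pics/end.png

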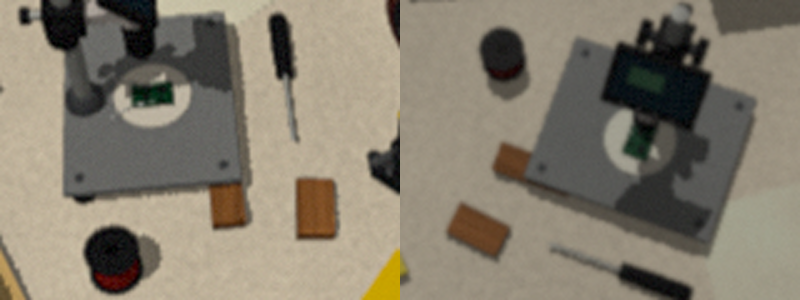

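The wedge sits under the near-left corner, in line with the screw: (224,165) above the wedge at (227,205) in the scene half. The stand, spool and offcut are where they were, so I'm handing in.

```bash
python3 -c "
from bench import bot
print(bot.finish_job())"
```

```text
the job is handed in; nothing more can be done
None
```

I pushed the wedge snug under the bare foot (about 6 N at the stop), pressed the corner at about 11.7 N with almost no give, moved the arm clear and handed the job in at about 14 s; no verdict was returned.

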